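Open the dust extractor's filter hatch by its flush catch

ROBOT

A 6-joint arm with a two-finger parallel gripper is mounted at the origin on the work surface. World frame = base frame: x ahead of the robot, y to its left, z up, the work surface at z = 0. Lengths are in mm, angles in rad, forces in N, time in s.
With the tool pointing down it reaches from about 350 to 975 mm from the base axis. Payload 7.1 kg.
Tool frame: the origin (TCP) lies at the centre of the arm's flange, where the gripper is bolted on; the fingertips stand 182 mm ahead of it and the grasp point (between the pads) lies 163 mm ahead of it; z points along the fingers, y is the line along which they close (so a half turn about z gives the same grasp; the last joint's range is limited). The gripper opens to 88 mm and grips with 3 to 60 N. Pads are 20 mm wide; open, the fingers measure 115 mm over their backs; the gripper's body (75 mm by 178 mm) begins 61 mm behind the grasp point.
Start: joints at [1.165, 0.423, 1.63, -0, 1.089, -0.019], TCP at [235.735, 578.822, 404.675] pointing down, gripper open.
Joint ranges: [-3, 3], [-0.9, 2.11], [0.09, 2.58], [-1.31, 4.45], [0.11, 2.69], [-2.54, 2.54]. Speed limits (rad/s): [2.39, 2.39, 3.01, 3.14, 3.14, 3.14].

INTERFACE

Orientations are given as a rotation vector (axis times angle).
In Python, from workcell import readout, get_image, ctrl gives the robot as it stands.
- The arm moves only by the tool step_arm, never from a script. Its argument "targets" is a list that holds one entry, the list of rows, each a list of 7 numbers: the shift along the world's x, y, z as a fraction of full scale, then the turn, a rotation vector about the world's x, y, z as a fraction of full scale, then the opening, from 0 (shut) to 1 (fully open). In form: [[[dx, dy, dz, wx, wy, wz, claw], ...]]. A call has exactly 5 rows; each row shifts and turns the commanded pose from where the row before left it; what a row does not reach is not made up. Full scale, the value 1, is 0.05 m for a shift and 4 degrees for a turn. A row lasts 1/8 s, in which the tool goes at most 62.5 mm and 10.7 degrees, less where a joint would pass 70% of its speed; a pose out of reach is approached as far as the arm can. A call with a number of a shift or a turn outside -1 to 1 is refused whole. A call with a gripper value outside its range is refused whole. The fingers move at their own pace and stop on an object; the grip force is fixed at half the most. Time passes only in rows, so rows that do not move let the fingers close, or fill a call up. It gives the time, the measured TCP pose, the force, the opening and the grip force at its end, in the units of the state.
- readout.get_obs(): the state, without advancing time (a new reading comes with each control period).
- get_image(name): name is "side" or "top" or "wrist"; returns a dict with "pixels" (420x560x3 uint8, red, green, blue), "intrinsics" (3x3 intrinsics, pixels), "k1" (the pictures are not rectified: a ray, as slopes to the right and down, at radius r is drawn at 1 + k1 r^2 times it, then the intrinsics apply), "extrinsics" (4x4, takes a point from world to camera coordinates). Camera axes: x right, y down, z forward; pixel columns grow to the right and rows downward; lengths in mm; the calibration is good to about 2 mm. A picture is of the moment at which its call begins. There is no depth.
- ctrl.close_job(): hands the job in; it is judged then, once.
The state is a dict: "t": time; "qpos": joint angles; "qvel": joint speeds; "joint_torque": joint torques, N m; "ee_pos": TCP position; "orientation": TCP orientation; "ft_force": force on the tool from outside, world axes, zero at the start; "moment": the same for the moment, N m; "width": finger opening in mm; "grasp_force": force on a finger pad.
Only numpy, scipy, OpenCV 4.12 (cv2) and the standard library are available. Lean on these libraries where they do the work, as an engineer would, in place of code of your own. Each camera call takes 0.05 s, during which the arm holds its last target. There are 200 camera calls.

TASK

Open the filter hatch on top of the bench dust extractor with your fingertips: it has no handle, so feel along the blank strip in front of the hatch for the flush catch plate and press it in until the hatch springs up. Then, without gripping it, push the raised hatch right back with a finger until it lies over against its stop, and come away. Leave the wax, the tape and everything else on the machine and the bench where it is.

Things in the scene. Friction and masses are not known exactly. Their poses are not given: they have to be found in the camera images.
- extractor: Low dust extractor, grey steel with black side cheeks, fixed; 280 deep (x) x 440 wide (y) x 150 mm high. Origin: centre of its underside. +x runs from front (robot side) to back, z up. Cheek tops (|y| 110 to 220 mm) are 150 mm above the bench; between them the top is level at 146 mm: from the front an 11 mm rail, the blank strip, a 2 mm joint, the hatch, the rear deck.
- strip_mid (a point): Middle of the blank strip, on its surface, axes as the extractor's. The strip runs 110 mm to each side along y and 31 mm along x. The catch plate is let into it: same grey, 54 mm (y) x 44 mm (x), centred in x, its middle anywhere within 55 mm of this point along y; face 2 mm below the strip in a 57 x 47 mm opening. The rest of the strip is rigid.
- catch (a joint): Travel of the catch plate, m: 0 at rest, 0.007 fully in (straight down). Press with the fingers shut and wholly inside its opening. Sprung: it starts to move at 2.5 N and takes about 6 N fully in; the hatch is let go at about 0.0045. It springs back when released.
- hatch_angle (a joint): Angle of the filter hatch, rad: 0 shut, held by the catch. Let go, sprung legs lift it in about 1 s to about 1.1 and hold it there (a hand above it only stops it lower until moved away). From there it swings freely up and back about the hinge at its far edge: 1.57 is upright; past that it falls back by itself to its stop at 1.85.
- hatch: The hatch: grey plate 133 mm from hinge to front edge, 214 mm wide (y), 6 mm thick, about 0.3 kg; shut, it is flush with the strip. Origin: middle of its hinge line, 146 mm above the bench, 168 mm behind strip_mid along the extractor's x. The body turns with the hatch; its front edge lies 134 mm along its own -x, its y is the hinge line, its z leaves the upper face.
- wax_block: Loose bystander: slate-blue wax block 85 x 42 x 24 mm lying on the extractor's left (+y) cheek. Origin: centre of its underside.
- tape_roll: Loose bystander: paper tape roll, 84 mm across, 24 mm high, lying on the extractor's right (-y) cheek. Origin: centre of its underside.
- ski_file: Loose bystander: flat steel file 200 x 30 x 7 mm on the bench close before the extractor's front. Origin: centre of its underside.
- screwdriver: Loose bystander: screwdriver 200 mm long, 26 mm thick, on the bench to the right. Origin: under its middle.
- wax_jar: Loose bystander: jar 72 mm across, 85 mm high, on the bench to the left. Origin: centre of its underside.
- nylon_brush: Loose bystander: wooden base brush 130 x 60 x 40 mm on the bench to the left. Origin: centre of its underside.
- parts_tray: Loose bystander: open steel tray 110 x 80 x 30 mm on the bench to the right. Origin: centre of its underside.
- hatch_front (a point): Middle of the hatch's front edge, on its upper face; moves with the hatch (134 mm from the hinge line).

How it is judged:
By the outcome, as a careful person would: the job done as asked, in the order asked, and still so for the second after the job is handed in, with the robot touching nothing.
It also fails if it takes over 48 s, if anything falls off the work surface, if the arm or the gripper's body presses on something with over 40 N, if the wrist force passes 120 N, or if a joint passes its speed limit or range.

## Working session

There is one attempt and no reset: what is moved stays moved. The work goes in short steps, Python scripts to look and compute and a tool call to move; the robot and the scene stay as the last step left them, time stands still between calls to the robot, and variables do not carry over. Pictures are saved under pics/ and viewed, at most 10 in all, crops included, and the job is handed in when it is done.

Besides the shell and the picture viewer there is one more tool, called after "Emit:" by a JSON object that holds its "method" and its "body". step_arm: Moves the arm, as the interface text tells. Shift numbers are shares of 0.05 m and turn numbers shares of 4 degrees, none past 1 either way. Its arguments: {"type":"object","properties":{"targets":{"type":"array"}},"required":["targets"]}

```bash
mkdir -p pics; cat > h.py <<'E'
import numpy as np, cv2
from workcell import readout, get_image, ctrl
def snap(n,f):
    d=get_image(n); cv2.imwrite('pics/'+f+'.png',d['pixels'][:,:,::-1]); np.savez('pics/'+f,**{k:np.array(v) for k,v in d.items()}); return d
def ray(d,u,v):
    K=np.array(d['intrinsics']);E=np.array(d['extrinsics']);k=float(d['k1'])
    p=np.array([(u-K[0,2])/K[0,0],(v-K[1,2])/K[1,1]]);q=p.copy()
    for _ in range(20): q=p/(1+k*(q@q))
    R=E[:3,:3]; return -R.T@E[:3,3], R.T@np.r_[q,1]
def onz(d,u,v,z):
    c,r=ray(d,u,v); return c+r*(z-c[2])/r[2]
def proj(d,P):
    K=np.array(d['intrinsics']);E=np.array(d['extrinsics']);X=E[:3,:3]@np.array(P)+E[:3,3]
    q=X[:2]/X[2];q=q*(1+float(d['k1'])*(q@q));return K[0,0]*q[0]+K[0,2],K[1,1]*q[1]+K[1,2]
E
python3 - <<'E'
from h import *
for n in ('top','side'):
    d=snap(n,n+'0'); print(n,ray(d,280,210)[0])
o=readout.get_obs();print(o['t'],o['ee_pos'],o['orientation'],o['ft_force'],o['width'])
E
```

```text
top [ 266.69245887  -21.48471898 1427.18914205]
side [ 378.73987594 1529.07512024 1272.25048901]
0.1 [235.64487075 578.62278092 404.01272146] [-6.03773150e-01 -3.08274473e+00  2.01555729e-03] [ 0.77183205  0.2341055  -0.43084385] 87.9247467519781
```

View pics/top0.png

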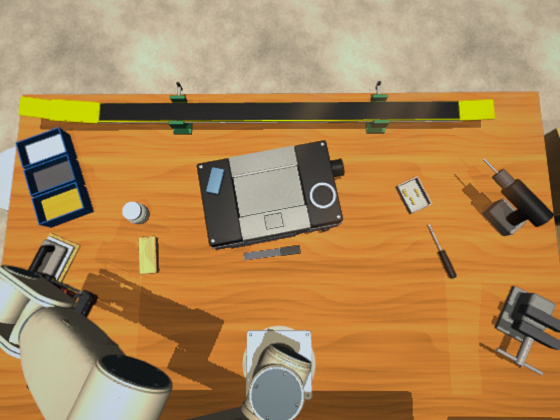

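View pics/side0.png

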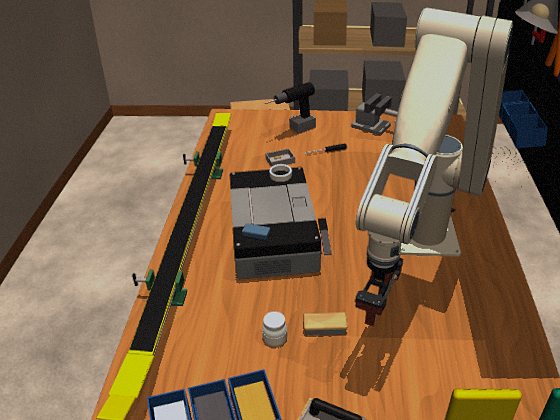

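The top view shows the extractor tilted a few degrees, with its top face around (198..345, 142..248). A square outline near (274,221) on the strip is probably the catch plate. I'll enlarge that area.

```bash
python3 - <<'E'
from h import *
im=cv2.imread('pics/top0.png')[130:260,185:355]
cv2.imwrite('pics/c1.png',cv2.resize(im,None,fx=4.6,fy=4.6,interpolation=cv2.INTER_CUBIC))
E
```

```text
(no output)
```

View pics/c1.png

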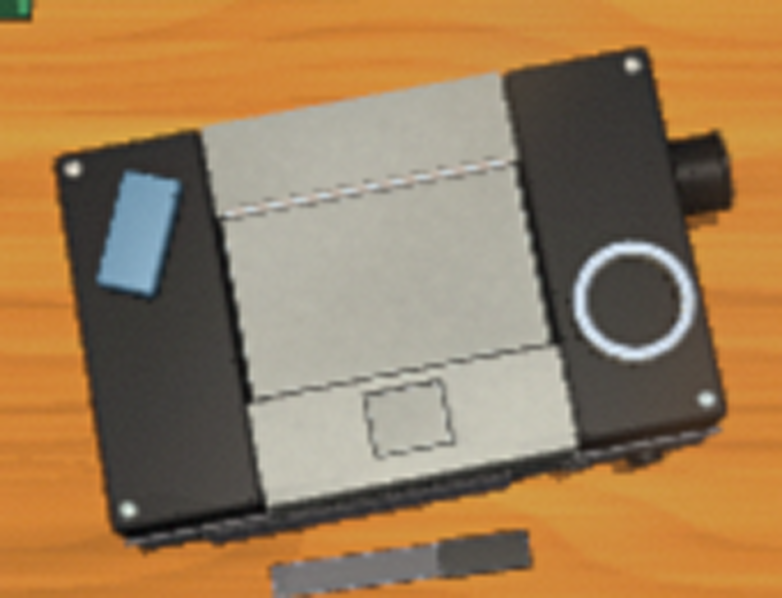

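The crop shows the plate outline with corners at (363,394), (443,379), (455,444) and (375,458). The hatch joint runs from (249,402) to (560,344), and the hinge from (220,216) to (520,160). Next I'll cast rays for these.

```bash
python3 - <<'E'
from h import *
d=dict(np.load('pics/top0.npz'))
f=lambda p,z=146:onz(d,185+(p[0]+.5)/4.6-.5,130+(p[1]+.5)/4.6-.5,z)[:2]
pl=np.array([f(p) for p in [(363,394),(443,379),(455,444),(375,458)]]);c=pl.mean(0)
print('plate',pl.round(1),c,[np.linalg.norm(pl[i]-pl[i-1]).round(1) for i in range(4)])
J=[f(p) for p in [(249,402),(560,344)]];H=[f(p) for p in [(220,216),(520,160)]];B=[f(p) for p in [(57,158),(647,48),(724,420),(118,534)]]
print('joint',J,'hinge',H)
B=[f(p,150) for p in [(57,158),(647,48),(724,420),(118,534)]];print('outer',np.round(B,1),np.mean(B,0))
for a in (J,H,(B[0],B[1]),(B[3],B[2])):
    v=a[0]-a[1];print(np.degrees(np.arctan2(v[1],v[0]))-90,np.linalg.norm(v))
yaw=np.radians(np.mean([np.degrees(np.arctan2(*( (a[0]-a[1])[::-1])))-90 for a in (J,H,(B[0],B[1]),(B[3],B[2]))]))
R=np.array([[np.cos(yaw),-np.sin(yaw)],[np.sin(yaw),np.cos(yaw)]])
o=np.mean(B,0);print('yaw',np.degrees(yaw),'plate in extr',R.T@(c-o),'hinge',R.T@(np.mean(H,0)-o),'joint',R.T@(np.mean(J,0)-o), 'plate model',o+R@[-98,(R.T@(c-o))[1]])
s=dict(np.load('pics/side0.npz'))
print([np.round(proj(s,[*p,146]),1) for p in pl])
E
python3 - <<'E'
import cv2
im=cv2.imread('pics/side0.png')[160:280,220:340]
cv2.imwrite('pics/c2.png',cv2.resize(im,None,fx=5,fy=5,interpolation=cv2.INTER_CUBIC))
E
```

```text
plate [[480.2  46.2]
 [490.7 -10.1]
 [444.5 -18.4]
 [434.8  37.5]] [462.52470954  13.79598798] [np.float64(46.2), np.float64(57.3), np.float64(46.9), np.float64(56.8)]
joint [array([474.7709153 , 126.33837112]), array([515.43246025, -92.79211453])] hinge [array([609.81672295, 149.37829201]), array([650.36884259, -65.86601346])]
outer [[ 652.3  266.9]
 [ 732.8 -158.5]
 [ 460.2 -206.2]
 [ 381.9  215. ]] [556.80179944  29.31291991]
10.512161037189031 222.87110844283285
10.669485817100409 219.03101480829437
10.72665160780376 432.9678332747325
10.52230563828985 428.431179101597
yaw 10.607651025095763 plate in extr [-95.52236488   2.10301277] hinge [74.32907757 -1.26102078] joint [-62.95406217  -0.96757897] plate model [460.08941529  13.33989845]
[array([294. , 206.8]), array([292.1, 197.1]), array([305.2, 196.2]), array([307.3, 205.7])]
```

View pics/c2.png

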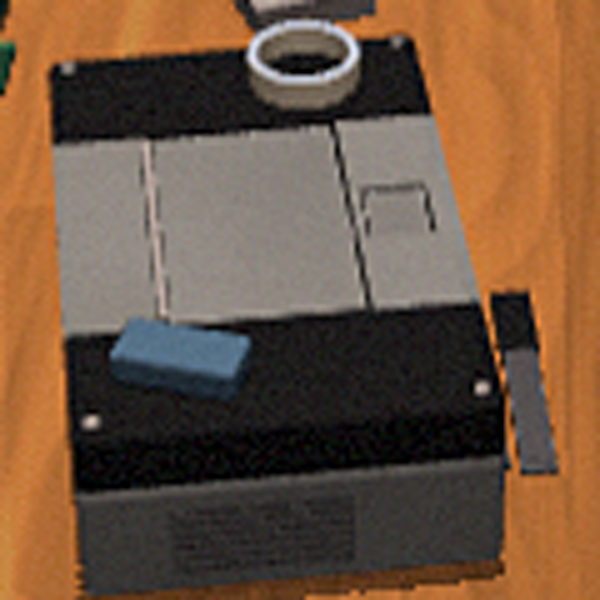

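Both views agree: the plate is 57 x 46 mm, centred at about (462,14), with the machine yawed 10.6°. Now I'll move over it with the fingers shut and turned to match.

Emit:
{"method": "step_arm", "body": {"targets": [[[0.3,-0.75,0,0,0,0.55,0],[0.3,-0.75,0,0,0,0.55,0],[0.3,-0.75,0,0,0,0.55,0],[0.3,-0.75,0,0,0,0.55,0],[0.3,-0.75,0,0,0,0.55,0]]]}}

```text
t: 0.72
ee_pos: [310.9, 390.0, 404.4]
orientation: [-0.303, -3.127, 0.001]
ft_force: [1.0, -1.0, 0.3]
width: 41.0
grasp_force: 0.0
```

Emit:
{"method": "step_arm", "body": {"targets": [[[0.3,-0.75,0,0,0,0.55,0],[0.3,-0.75,0,0,0,0.55,0],[0.3,-0.75,0,0,0,0.55,0],[0.3,-0.75,0,0,0,0.55,0],[0.3,-0.75,0,0,0,0.55,0]]]}}

```text
t: 1.35
ee_pos: [385.9, 202.5, 404.6]
orientation: [-0.002, -3.141, 0.0]
ft_force: [0.1, 0.2, 0.2]
width: 0.6
grasp_force: 0.0
```

Emit:
{"method": "step_arm", "body": {"targets": [[[0.3,-0.75,0,0,0,0.55,0],[0.3,-0.75,0,0,0,0.55,0],[0.3,-0.75,0,0,0,0.55,0],[0.3,-0.75,0,0,0,0.55,0],[0.2,-0.75,0,0,0,0.5,0]]]}}

```text
t: 1.98
ee_pos: [456.1, 15.0, 404.5]
orientation: [0.293, -3.128, -0.0]
ft_force: [0.3, 0.6, 0.4]
width: 0.4
grasp_force: 0.0
```

```bash
cat > st.py <<'E'
from h import *
from scipy.spatial.transform import Rotation as Ro
o=readout.get_obs();M=Ro.from_rotvec(o['orientation']).as_matrix()
print(o['t'],np.round(o['ee_pos'],1),'tip',np.round(np.array(o['ee_pos'])+182*M[:,2],1),'yax',np.degrees(np.arctan2(M[1,1],M[0,1])).round(1),'z',M[:,2].round(3),'F',np.round(o['ft_force'],1),round(o['width'],1),np.round(o['qpos'],2))
E
python3 st.py
```

```text
1.975 [456.1  15.  404.5] tip [456.   15.  222.5] yax 100.7 z [-0.  0. -1.] F [0.3 0.6 0.4] 0.4 [ 0.01  0.17  1.99  0.    0.98 -1.75]
```

Emit:
{"method": "step_arm", "body": {"targets": [[[0.05,-0.02,-0.4,0,0,0,0],[0,0,-0.4,0,0,0,0],[0,0,-0.4,0,0,0,0],[0,0,-0.2,0,0,0,0],[0,0,0,0,0,0,0]]]}}

```text
t: 2.6
ee_pos: [458.0, 15.3, 334.2]
orientation: [0.291, -3.126, -0.0]
ft_force: [0.3, -0.1, 0.4]
width: 0.3
grasp_force: 0.0
```

Emit:
{"method": "step_arm", "body": {"targets": [[[0,0,-0.04,0,0,0,0],[0,0,-0.02,0,0,0,0],[0,0,-0.02,0,0,0,0],[0,0,-0.02,0,0,0,0],[0,0,0,0,0,0,0]]]}}

```text
t: 3.22
ee_pos: [458.2, 15.3, 329.7]
orientation: [-0.291, 3.128, 0.0]
ft_force: [0.6, 0.5, 0.7]
width: 0.5
grasp_force: 0.0
```

```bash
python3 st.py
```

```text
3.225 [458.2  15.3 329.7] tip [458.2  15.3 147.7] yax 100.6 z [ 0.  0. -1.] F [0.6 0.5 0.7] 0.5 [ 0.01  0.3   2.05  0.    0.8  -1.75]
```

Emit:
{"method": "step_arm", "body": {"targets": [[[0,0,-0.02,0,0,0,0],[0,0,-0.02,0,0,0,0],[0,0,-0.02,0,0,0,0],[0,0,-0.02,0,0,0,0],[0,0,0,0,0,0,0]]]}}

```text
t: 3.85
ee_pos: [458.2, 15.3, 325.7]
orientation: [0.291, -3.128, 0.0]
ft_force: [-1.2, -0.3, 2.6]
width: 0.7
grasp_force: 1.3
```

Emit:
{"method": "step_arm", "body": {"targets": [[[0,0,-0.02,0,0,0,0],[0,0,-0.02,0,0,0,0],[0,0,-0.02,0,0,0,0],[0,0,0,0,0,0,0],[0,0,0,0,0,0,0]]]}}

```text
t: 4.47
ee_pos: [458.2, 15.3, 322.6]
orientation: [0.291, -3.128, 0.0]
ft_force: [-0.1, -0.6, 1.9]
width: 0.5
grasp_force: 0.9
```

Soft, sprung contact, so this is the plate. I'll press further.

Emit:
{"method": "step_arm", "body": {"targets": [[[0,0,-0.02,0,0,0,0],[0,0,-0.02,0,0,0,0],[0,0,-0.02,0,0,0,0],[0,0,0,0,0,0,0],[0,0,0,0,0,0,0]]]}}

```text
t: 5.1
ee_pos: [458.2, 15.3, 319.7]
orientation: [-0.291, 3.128, -0.0]
ft_force: [-1.5, -0.7, 5.0]
width: 0.1
grasp_force: 2.6
```

```bash
python3 - <<'E'
from h import *
snap('side','s1')
im=cv2.imread('pics/s1.png')[100:300,180:440]
cv2.imwrite('pics/c3.png',cv2.resize(im,None,fx=3,fy=3,interpolation=cv2.INTER_CUBIC))
E
```

```text
(no output)
```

View pics/c3.png

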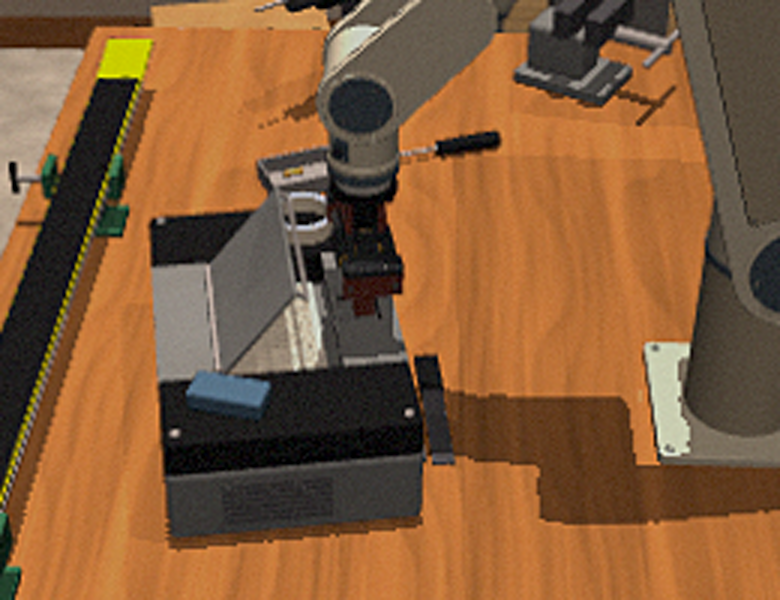

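The hatch is up (edge around crop (270,195)–(300,295)) and clear of the gripper. I'll rise straight up to a tip height of about 245.

Emit:
{"method": "step_arm", "body": {"targets": [[[0,0,0.2,0,0,0,0],[0,0,0.5,0,0,0,0],[0,0,0.6,0,0,0,0],[0,0,0.6,0,0,0,0],[0,0,0.24,0,0,0,0]]]}}

```text
t: 5.78
ee_pos: [458.4, 15.3, 428.4]
orientation: [-0.291, 3.125, -0.0]
ft_force: [-0.3, -0.5, -0.2]
width: 0.3
grasp_force: 0.0
```

Emit:
{"method": "step_arm", "body": {"targets": [[[0.3,0.055,0,0,0,0,0],[0.3,0.055,0,0,0,0,0],[0.3,0.055,0,0,0,0,0],[0.3,0.055,0,0,0,0,0],[0.1,0.02,0,0,0,0,0]]]}}

```text
t: 6.4
ee_pos: [524.4, 27.6, 426.1]
orientation: [0.291, -3.127, -0.0]
ft_force: [-0.5, -0.9, 0.5]
width: 0.5
grasp_force: 0.0
```

```bash
python3 st.py; python3 - <<'E'
from h import *
d=snap('side','s2')
print(proj(d,[519,26.4,244]),proj(d,[567.6,31,265]))
im=cv2.imread('pics/s2.png')[100:260,200:400]
cv2.imwrite('pics/c4.png',cv2.resize(im,None,fx=3.5,fy=3.5,interpolation=cv2.INTER_CUBIC))
E
```

```text
6.4 [524.4  27.6 426.1] tip [524.3  27.6 244.1] yax 100.6 z [-0.001  0.    -1.   ] F [-0.5 -0.9  0.5] 0.5 [ 0.03  0.25  1.83  0.    1.06 -1.73]
(np.float64(282.7003639683605), np.float64(179.81768152762228)) (np.float64(268.040296652669), np.float64(175.01391659929564))
```

View pics/c4.png

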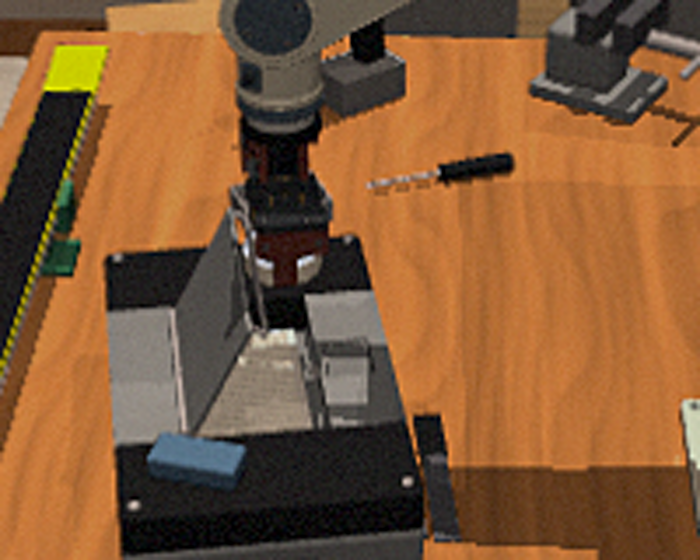

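The hatch is standing at about 1.1 rad with its edge near crop (235,195)–(262,330). The fingertips are just in front of it, near (295,285), so I'll push on.

Emit:
{"method": "step_arm", "body": {"targets": [[[0.25,0.047,0,0,0,0,0],[0.25,0.047,0,0,0,0,0],[0.25,0.047,0,0,0,0,0],[0.25,0.047,0,0,0,0,0],[0.25,0.047,0,0,0,0,0]]]}}

```text
t: 7.08
ee_pos: [586.7, 39.3, 426.7]
orientation: [-0.291, 3.128, 0.0]
ft_force: [-0.9, 0.3, 0.6]
width: 0.4
grasp_force: 0.2
```

Emit:
{"method": "step_arm", "body": {"targets": [[[0.2,0.037,0,0,0,0,0],[0.2,0.037,0,0,0,0,0],[0.2,0.037,0,0,0,0,0],[0.2,0.037,0,0,0,0,0],[0.2,0.037,0,0,0,0,0]]]}}

```text
t: 7.7
ee_pos: [634.4, 48.1, 426.3]
orientation: [0.291, -3.119, 0.001]
ft_force: [-36.0, -6.6, 25.0]
width: 0.7
grasp_force: 18.2
```

```bash
python3 st.py; python3 - <<'E'
from h import *
d=snap('side','s3')
im=cv2.imread('pics/s3.png')[100:260,180:380]
cv2.imwrite('pics/c5.png',cv2.resize(im,None,fx=3.5,fy=3.5,interpolation=cv2.INTER_CUBIC))
E
```

```text
7.7 [634.4  48.1 426.3] tip [632.9  47.8 244.3] yax 100.6 z [-0.009 -0.001 -1.   ] F [-36.   -6.6  25. ] 0.7 [ 0.06  0.42  1.58 -0.    1.15 -1.7 ]
```

View pics/c5.png

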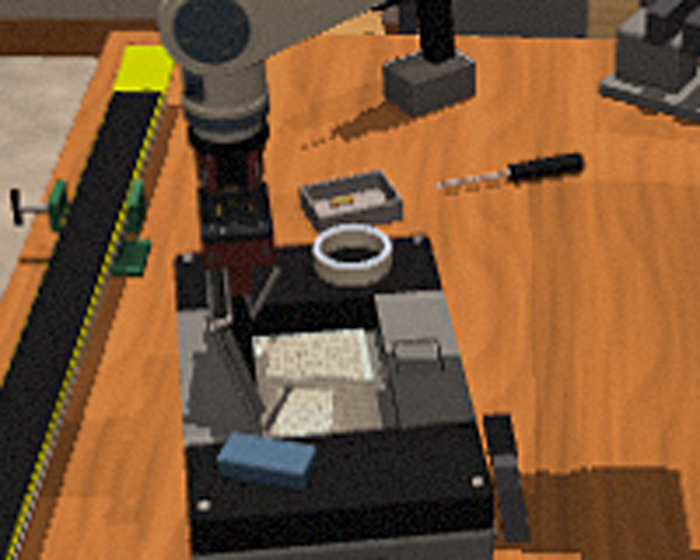

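The hatch now leans back past upright, and 36 N on the wrist says it's at its stop. Backing off straight away.

Emit:
{"method": "step_arm", "body": {"targets": [[[-0.2,-0.037,0,0,0,0,0],[-0.4,-0.075,0,0,0,0,0],[-0.6,-0.11,0,0,0,0,0],[-0.7,-0.13,0.2,0,0,0,0],[-0.8,-0.15,0.4,0,0,0,0]]]}}

```text
t: 8.38
ee_pos: [499.7, 23.1, 456.3]
orientation: [0.291, -3.127, -0.0]
ft_force: [-0.3, 0.2, -0.2]
width: 0.5
grasp_force: 0.0
```

Emit:
{"method": "step_arm", "body": {"targets": [[[-0.7,-0.1,0.5,0,0,0,0],[-0.5,0,0.5,0,0,0,0],[0,0,0,0,0,0,0],[0,0,0,0,0,0,0],[0,0,0,0,0,0,0]]]}}

```text
t: 9.0
ee_pos: [441.4, 18.3, 505.7]
orientation: [0.291, -3.127, -0.0]
ft_force: [0.7, 0.3, 0.6]
width: 0.5
grasp_force: 0.0
```

```bash
python3 st.py; python3 - <<'E'
from h import *
a=snap('side','s4');b=snap('top','t4')
A=cv2.imread('pics/s4.png')[150:290,180:380];B=cv2.imread('pics/t4.png')[130:270,185:385]
cv2.imwrite('pics/c6.png',cv2.resize(np.hstack([A,B]),None,fx=2,fy=2,interpolation=cv2.INTER_CUBIC))
R=np.array([[.983,-.184],[.184,.983]])
for t in (1.57,1.85):
  for y in (107,-107):
    p=np.r_[np.array([557,29.3])+R@[72-134*np.cos(t),y],146+134*np.sin(t)]
    print(t,y,'A',(np.array(proj(a,p))-[180,150])*2,'B',(np.array(proj(b,p))-[185,130])*2+[400,0])
E
```

```text
9.0 [441.4  18.3 505.7] tip [441.1  18.3 323.7] yax 100.6 z [-0.001 -0.    -1.   ] F [0.7 0.3 0.6] 0.5 [ 0.01  0.03  1.9   0.    1.22 -1.74]
1.57 107 A [143.01221414  82.36029463] B [484.39539494  70.91889518]
1.57 -107 A [135.82822652  11.90283464] B [626.02404071  44.75481306]
1.85 107 A [119.94283736  86.83836567] B [480.85928306  48.48225616]
1.85 -107 A [114.87258518  16.01518538] B [621.14291571  22.66779815]
```

View pics/c6.png

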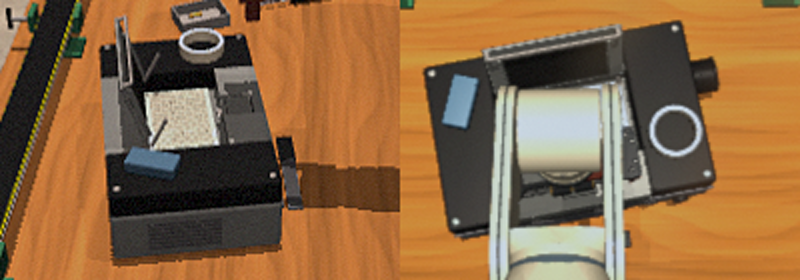

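The hatch's upper edge is at about (118,16)–(125,88) in the side view and (485,48)–(620,24) in the top view. That matches the prediction for 1.85 rad, so it's at its stop. The wax, tape and file haven't moved, and the robot is clear.

```bash
python3 -c "
from h import *
print(ctrl.close_job())"
```

```text
the job is handed in; nothing more can be done
None
```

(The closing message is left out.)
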